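Turn the spice carousel and hold it with the salt at the front

TASK

Turn the spice carousel by its handle bar until the salt shaker stands at the front, in line with the pointer on the foot. The carousel swings back by a spring when let go, so finish while still gripping the handle and holding it still there. Do not touch the jars or the shaker, keep them upright in their seats, and leave the other things on the worktop alone.

Things in the scene. Friction and masses are not known exactly. Their poses are not given: they have to be found in the camera images.
- carousel: the carousel's fixed foot: a bare steel disc 200 mm across and 18 mm high, fixed to the worktop; origin at the centre of its underside, on the turning axis. Its -x axis is the front: there a flat tongue, 30 mm wide and 12 mm high, sticks out to 160 mm from the axis and ends in a point (the pointer). Front looks roughly towards the robot, up to 0.35 rad off.
- pointer_tip (a point): the point of the pointer tongue, 160 mm in front of the axis, 12 mm above the worktop
- turntable: white disc 250 mm across, top face 32 mm above the worktop, turning about the vertical axis; origin on the axis at its underside. At rest its axes match carousel's. Eight round seats (cups 30 mm high, 47 mm inside) evenly spaced on a circle of 92 mm radius; at rest the first ones lie 22.5 degrees either side of the pointer and the two rearmost are empty.
- handle_grip (a point): grip point of the turntable's handle, on the axis, 168 mm above the worktop: an upright flat steel bar on a 14 mm post, above all jars; 70 mm long (x, towards the pointer at rest), 16 mm thick (y), from 146 to 182 mm high. The turntable turns 1.55 rad either way; a light damped spring (0.09 N m/rad) swings it back to rest when let go. One grasp must do the whole turn: 0.39 or 1.18 rad, either way.
- salt_shaker: salt shaker with a waisted clear body full of white salt and a rounded grey metal top with holes, 44 mm wide, 90 mm high, the shortest and only waisted one on the carousel; stands loose in one of the four front seats of the turntable (22.5 or 67.5 degrees either side of the pointer), 92 mm from the axis, and rides with it; origin at the centre of its underside
- jar_a: spice jar with dark screw cap, loose in a seat of the turntable; straight sided, 44x44x96 mm; origin at the centre of its underside; rides with it; do not touch
- jar_b: spice jar with dark screw cap, loose in a seat of the turntable; straight sided, 40x40x105 mm; origin at the centre of its underside; rides with it; do not touch
- jar_c: spice jar with dark screw cap, loose in a seat of the turntable; straight sided, 44x44x96 mm; origin at the centre of its underside; rides with it; do not touch
- jar_d: spice jar with dark screw cap, loose in a seat of the turntable; straight sided, 40x40x105 mm; origin at the centre of its underside; rides with it; do not touch
- jar_e: spice jar with dark screw cap, loose in a seat of the turntable; straight sided, 44x44x96 mm; origin at the centre of its underside; rides with it; do not touch
- mug: white mug, 80x120x101 mm, standing left on the worktop, bystander, origin at its underside
- onion: onion, 78x79x85 mm, lying left on the worktop, bystander, origin at its underside
- garlic: garlic bulb, 60x57x58 mm, lying left on the worktop, bystander, origin at its underside
- lemon: lemon, 72x57x58 mm, lying right on the worktop, bystander, origin at its underside
There are look-alikes about, which are no part of the job. What is shaped like the jar_c but purple is not meant. Leave any turquoise look-alike of the jar_d alone.

How it is judged (in metres and radians):
At the end, for the whole second after the job is handed in: shaker in front of the axis, its centre within 10 mm of the line from axis to pointer; turntable still (under 0.1 rad/s); fingers press on the handle bar with over 2 N, TCP within 50 mm of its grip point; shaker and all five jars upright (within 0.3 rad) in their seats (x of salt_shaker in the frame of carousel below -0.07 m and y of salt_shaker in the frame of carousel between -0.01 and 0.01 m and angular speed of turntable below 0.1 rad/s and contact force between the fingers and turntable above 2 N and distance between the grasp point and handle_grip below 0.05 m and angle between each of salt_shaker, jar_a, jar_b, jar_c, jar_d, jar_e's own z axis and vertical below 0.3 rad and height (world z) of salt_shaker between 0.02 and 0.045 m and horizontal distance between each of salt_shaker, jar_a, jar_b, jar_c, jar_d, jar_e and carousel below 0.105 m and height (world z) of jar_a between 0.02 and 0.045 m and height (world z) of jar_b between 0.02 and 0.045 m and height (world z) of jar_c between 0.02 and 0.045 m and height (world z) of jar_d between 0.02 and 0.045 m and height (world z) of jar_e between 0.02 and 0.045 m); the arm keeps its last pose, push and grip.
It fails at once if a jar or the shaker on the carousel is touched by the robot (contact force between any of the fingers, the arm and salt_shaker above 1 N or contact force between any of the fingers, the arm and jar_a above 1 N or contact force between any of the fingers, the arm and jar_b above 1 N or contact force between any of the fingers, the arm and jar_c above 1 N or contact force between any of the fingers, the arm and jar_d above 1 N or contact force between any of the fingers, the arm and jar_e above 1 N).
It fails at once if a jar or the shaker tips or comes out of its seat (angle between any of salt_shaker, jar_a, jar_b, jar_c, jar_d, jar_e's own z axis and vertical above 0.5 rad or height (world z) of any of salt_shaker, jar_a, jar_b, jar_c, jar_d, jar_e above 0.06 m).
It fails at once if the mug, onion, garlic or lemon is pushed away (distance of any of mug, onion, garlic, lemon from where it was at the start of the episode above 0.03 m).
It also fails if it takes over 30 s, if anything falls off the work surface, if the arm or the gripper's body presses on something with over 40 N, if the wrist force passes 120 N, or if a joint passes its speed limit or range.

ROBOT

A 6-joint arm with a two-finger parallel gripper is mounted at the origin on a cart in front of the work surface, level with it; the furniture and walls round the work are solid. World frame = base frame: x ahead of the robot, y to its left, z up, the work surface at z = 0. Lengths are in m, angles in degrees, forces in N, time in s.
With the tool pointing down it reaches from about 0.4 to 0.825 m from the base axis. Payload 7 kg.
Tool frame: the origin (TCP) lies between the finger pads, 19 mm behind the fingertips; this is the grasp point; z points along the fingers, y is the direction in which the jaws open and shut (so a half turn about z gives the same grasp; the last joint's range is limited). The gripper opens to 88 mm and grips with 3 to 60 N. Pads are 19 mm wide; open, the fingers measure 130 mm over their backs; the gripper's body (78 mm by 193 mm) begins 47 mm behind the grasp point.
Start: joints at [93.742, 20.546, 0.682, 0, -70.136, -16.507], TCP at [0.149, 0.658, 0.245] pointing down, gripper open.
Joint ranges: [-176.03, 176.03], [-82.01, 121.73], [-58.28, 71.71], [-173.87, 95.51], [-174.79, -0.11], [-173.66, 173.66]. Speed limits (degrees/s): [136.94, 136.94, 172.46, 180, 180, 180].

INTERFACE

Orientations are given as [roll, pitch, yaw] about the fixed x, y, z axes, in that order (R = Rz(yaw) Ry(pitch) Rx(roll)).
In Python, from plant import r gives the robot as it stands. The module is installed in compiled form; this text tells all that it offers.
- The arm moves only by the tool servo_tool, never from a script. Its argument "targets" is a list of rows, each an object of numbers: "dx", "dy", "dz": the shift along the world's x, y, z in cm; "spin": the turn about the world's z in rad; "grip": the opening in per cent of the stroke, from 0 (shut) to 100 (fully open). A call has exactly 10 rows; each row is the pose to reach, as a shift and turn from the pose commanded when the call began; what a row does not reach only later rows make up. A row lasts 1/12 s, in which the tool goes at most 41.7 mm and 7.16 degrees, less where a joint would pass 70% of its speed; a pose out of reach is approached as far as the arm can. A call with a gripper value outside its range is refused whole. The fingers move at their own pace and stop on an object; "squeeze" is the grip in N (left out, the last holds). Time passes only in rows, so rows that repeat a pose let the fingers close, or fill a call up. It gives the time, the measured TCP pose, the force and the opening at its end, in the units of the state.
- r.get_state(): the state, without advancing time (a new reading comes with each control period).
- r.capture(name): name is "side" or "top"; returns the picture (420x560x3 uint8, blue, green, red); there is no depth.
- r.get_calibration(name): a dict with "K" (3x3 intrinsics, pixels), "k1" (the pictures are not rectified: a ray, as slopes to the right and down, at radius r is drawn at 1 + k1 r^2 times it, then the intrinsics apply), "extrinsics" (4x4, takes a point from camera to world coordinates). Camera axes: x right, y down, z forward; pixel columns grow to the right and rows downward; lengths in m; the calibration is good to about 2 mm. A picture is of the moment at which its call begins. get_calibration takes no time and is no camera call.
- r.close_job(): hands the job in, once; it reports no verdict.
Trained networks look in the newest picture that a camera, given by its name, has taken for a name from the list of things; names that differ only in an ending like _2 or _b are one class to them, and where a whole thing is asked for, a point or a joint stands for the part that bears it (a point fixed in the world has none). Each returns a list of dicts, best first, with "p" (0 to 1); they miss things now and then, are a little off and sometimes report something else, mostly with a low value. They report only what shows in the picture. A call takes as long as a camera call. They do not tell look-alikes from the thing itself.
- r.cut_out(name, camera): "mask" (420x560 bool, what is visible of it) and "extent" ([left, top, right, bottom] in pixels, round what is visible of it).
The state is a dict: "time_s": time; "joints": joint angles; "qd": joint speeds; "joint_torque": joint torques, N m; "tcp_pos": TCP position; "eef_rot": TCP orientation; "contact_force": force on the tool from outside, world axes, zero at the start; "moment": the same for the moment, N m; "gripper_width": finger opening in m.
Only numpy, scipy, OpenCV 4.12 (cv2) and the standard library are available. Lean on these libraries where they do the work, as an engineer would, in place of code of your own. Each camera call takes 0.05 s, during which the arm holds its last target. There are 200 camera calls.

## Working session

There is one attempt and no reset: what is moved stays moved. The work goes in short steps, Python scripts to look and compute and a tool call to move; the robot and the scene stay as the last step left them, time stands still between calls to the robot, and variables do not carry over. Pictures are saved under pics/ and viewed, about 8 in all and at most 12, crops included, and the job is handed in when it is done.

Besides the shell and the picture viewer there is one more tool, called after ">>>" as name(argument=value, ...) on one line, values as JSON. servo_tool: Moves the arm, as the interface text tells. Its arguments: {"type":"object","properties":{"targets":{"type":"array"},"squeeze":{"type":"number"}},"required":["targets"]}

```bash
mkdir -p pics
cat > h.py <<'E'
import numpy as np, cv2
from plant import r
def cal(n):
    c=r.get_calibration(n); return np.array(c["K"]),c["k1"],np.array(c["extrinsics"])
def ray(n,u,v):
    K,k1,T=cal(n); d=np.array([(u-K[0,2])/K[0,0],(v-K[1,2])/K[1,1]]); s=d.copy()
    for _ in range(20): s=d/(1+k1*(s@s))
    return T[:3,3],T[:3,:3]@np.array([s[0],s[1],1])
def onz(n,u,v,z):
    o,d=ray(n,u,v); return o+d*(z-o[2])/d[2]
def proj(n,p):
    K,k1,T=cal(n); q=T[:3,:3].T@(np.array(p)-T[:3,3]); s=q[:2]/q[2]; s=s*(1+k1*(s@s))
    return K[0,0]*s[0]+K[0,2],K[1,1]*s[1]+K[1,2]
def tri(a,b):
    (o1,d1),(o2,d2)=ray(*a),ray(*b)
    t=np.linalg.lstsq(np.c_[d1,-d2],o2-o1,rcond=None)[0]
    p,q=o1+t[0]*d1,o2+t[1]*d2
    return (p+q)/2,np.linalg.norm(p-q)
E
python3 - <<'E'
from h import *
im={n:r.capture(n) for n in("side","top")}
for n in im: cv2.imwrite(f"pics/{n}0.png",im[n]); print(n,cal(n)[2].round(3).tolist())
for n in im:
  for t in("salt_shaker","handle_grip","carousel","turntable","jar_a"):
    for d in r.cut_out(t,n)[:5]:
      m=d["mask"]; ys,xs=np.nonzero(m); print(n,t,round(d["p"],2),np.round(d["extent"]).tolist(),xs.mean().round(1),ys.mean().round(1),m.sum())
print(r.get_state()["time_s"])
E
```

```text
side [[1.0, 0.022, 0.005, 0.58], [0.01, -0.647, 0.763, -0.932], [0.02, -0.763, -0.647, 0.918], [0.0, 0.0, 0.0, 1.0]]
top [[-0.095, -0.933, 0.347, 0.005], [-0.995, 0.089, -0.033, 0.032], [0.0, -0.348, -0.937, 1.655], [0.0, 0.0, 0.0, 1.0]]
side salt_shaker 0.58 [258.0, 204.0, 267.0, 225.0] 260.1 215.0 175
side salt_shaker 0.4 [240.0, 211.0, 253.0, 229.0] 245.8 219.1 210
side handle_grip 0.65 [235.0, 203.0, 313.0, 278.0] 278.1 245.4 2774
side carousel 0.75 [227.0, 207.0, 313.0, 281.0] 276.2 245.5 3115
side carousel 0.2 [202.0, 308.0, 228.0, 331.0] 215.3 318.2 429
side turntable 0.85 [231.0, 205.0, 313.0, 280.0] 277.7 245.8 2953
side jar_a 0.74 [255.0, 234.0, 273.0, 265.0] 263.6 249.8 342
side jar_a 0.74 [240.0, 227.0, 254.0, 251.0] 246.6 239.3 345
side jar_a 0.72 [282.0, 233.0, 300.0, 263.0] 288.8 249.7 370
side jar_a 0.61 [241.0, 209.0, 254.0, 224.0] 245.7 219.3 220
side jar_a 0.6 [277.0, 198.0, 291.0, 224.0] 284.6 211.2 171
top salt_shaker 0.73 [299.0, 218.0, 310.0, 233.0] 301.6 224.3 153
top carousel 0.73 [257.0, 183.0, 319.0, 248.0] 287.8 212.3 2028
top turntable 0.83 [259.0, 186.0, 318.0, 241.0] 287.4 211.3 1894
top jar_a 0.7 [224.0, 240.0, 239.0, 256.0] 230.7 246.2 123
top jar_a 0.69 [262.0, 193.0, 273.0, 211.0] 266.8 201.9 146
top jar_a 0.67 [297.0, 214.0, 306.0, 233.0] 301.5 224.1 150
top jar_a 0.61 [279.0, 218.0, 292.0, 237.0] 284.0 227.4 166
top jar_a 0.54 [305.0, 186.0, 314.0, 201.0] 307.7 194.3 119
0.6
```

View pics/side0.png

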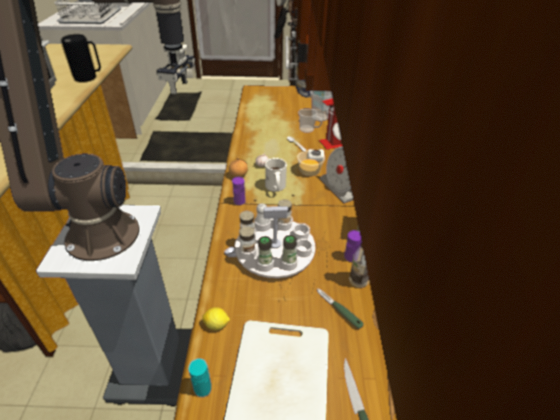

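View pics/top0.png

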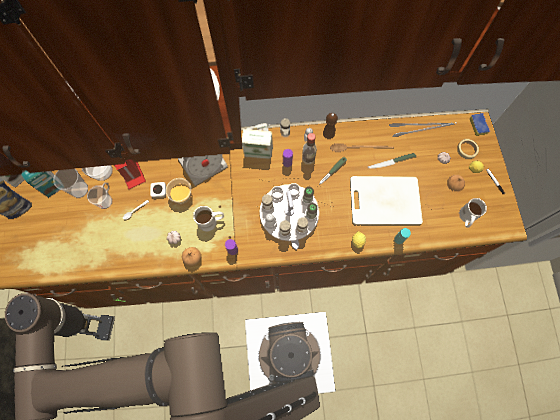

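The carousel is at about (275,245) in side and (289,212) in top. The pointer is at about (231,252) in side and (294,246) in top. Next I'll enlarge both views.

Run:
```python
from h import *
a=cv2.imread("pics/side0.png")[190:290,220:320]; b=cv2.imread("pics/top0.png")[172:256,246:330]
f=lambda x:cv2.resize(x,(400,400),interpolation=cv2.INTER_CUBIC)
cv2.imwrite("pics/c1.png",np.hstack([f(a),f(b)]))
```

```text
(no output)
```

View pics/c1.png

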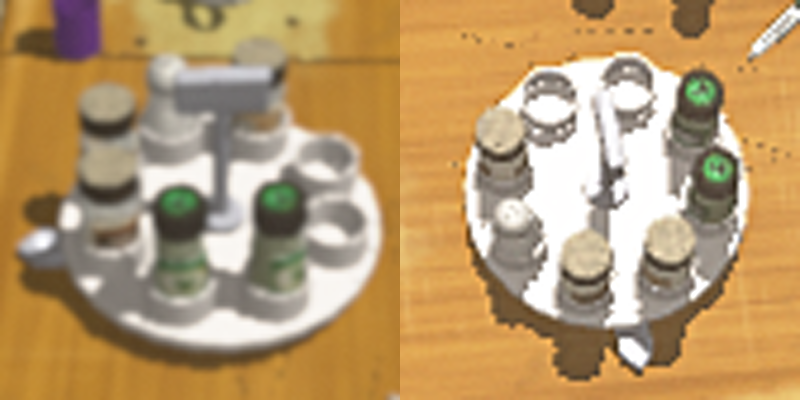

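The shaker is the only one with a rounded, waisted shape: side (262,211), top (270,217). The other five are jars, with tan caps at side (247,217), (247,231) and (285,205) and green caps at (265,240) and (290,240). It sits second to the left of the pointer (67.5°), so the turn should be +1.178 rad counter-clockwise. Next I measure the axis and yaw.

Run:
```python
from h import *
from scipy.optimize import least_squares
S=lambda x,y:("side",220+x/4-.375,190+y/4-.375)
T=lambda x,y:("top",246+(x-400)*.21-.4,172+y*.21-.4)
obs={"tip":((-.16,0,.012),S(18,243),T(642,372)),
"shaker":((-.0352,.085,.122),S(168,62),T(515,208)),
"front":((-.035,0,.182),None,T(617,165)),"back":((.035,0,.182),None,T(601,92)),
"barc":((0,0,.164),S(223,90),None)}
for k,(m,a,b) in obs.items():
    if a and b: print(k,*[np.round(v,4) for v in tri(a,b)])
print("bar",*[np.round(v,4) for v in tri(S(223,76),T(609,130))])
def W(p,m):
    c,s=np.cos(p[2]),np.sin(p[2]); return (p[0]+c*m[0]-s*m[1],p[1]+s*m[0]+c*m[1],m[2])
def f(p): return np.concatenate([np.subtract(proj(o[0],W(p,m)),o[1:]) for m,a,b in obs.values() for o in(a,b) if o])
s=least_squares(f,[.65,.0,0]); print(s.x.round(4),s.fun.round(1))
from h import r
ims={n:cv2.imread(f"pics/{n}0.png") for n in("side","top")}
out=[]
for n,(x0,y0,w) in {"side":(220,190,100),"top":(246,172,84)}.items():
    k=400/w; im=cv2.resize(ims[n][y0:y0+w,x0:x0+w],(400,400),interpolation=cv2.INTER_CUBIC)
    pt=lambda m:tuple(int((c-o+.4)*k) for c,o in zip(proj(n,W(s.x,m)),(x0,y0)))
    C=[pt((.125*np.cos(t),.125*np.sin(t),.032)) for t in np.linspace(0,6.283,60)]
    cv2.polylines(im,[np.array(C)],1,(0,0,255))
    cv2.polylines(im,[np.array([pt((a,b,.182)) for a,b in((-.035,-.008),(.035,-.008),(.035,.008),(-.035,.008))])],1,(255,0,0))
    for i in range(8):
        t=np.pi/8+i*np.pi/4; cv2.circle(im,pt((.092*np.cos(t),.092*np.sin(t),.062)),4,(0,255,255) ,-1)
    cv2.circle(im,pt((-.16,0,.012)),4,(255,0,255),-1)
    out.append(im)
cv2.imwrite("pics/c2.png",np.hstack(out)); print(r.get_state()["tcp_pos"],r.get_state()["eef_rot"])
```

```text
tip [ 0.4085 -0.0669  0.0088] 0.0037
shaker [0.5265 0.0285 0.12  ] 0.0031
bar [ 0.5693 -0.0524  0.1741] 0.0006
[ 0.5686 -0.0535  0.091 ] [-0.4 -0.2  0.1 -0.8  0.2 -0.6  0.3  0.4  0.4  0.4  0.3 -1.  -0.4 -0.6]
[0.14915395 0.65827958 0.24537002] [-1.79999448e+02  2.04895049e-03 -1.27677076e+01]
```

View pics/c2.png

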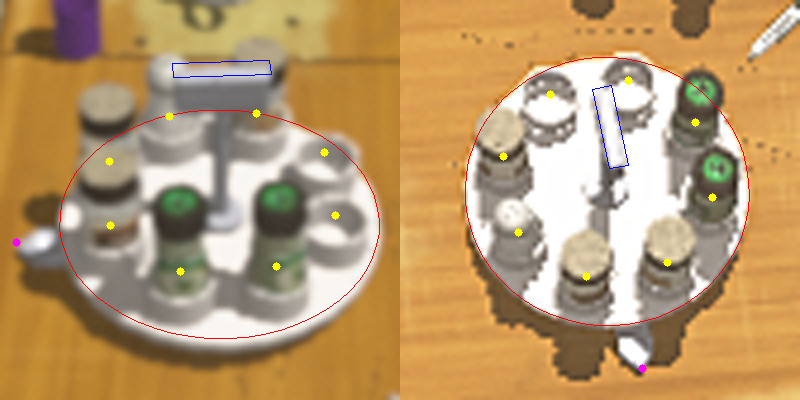

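The model fits both views. The axis is at (0.569, -0.054), yaw is 0.091 rad, and the bar top triangulates to 0.174 (text says 0.182) with the shaker top at 0.120 (text says 0.122). I'll use yaw -174.8° to keep joint 6 well clear of its limit, so the approach shift is +42.0, -71.2 cm with spin -2.83 rad, at a safe height.

>>> servo_tool(targets=[{"dx": 1.4, "dy": -2.4, "spin": -0.095, "grip": 100}, {"dx": 2.8, "dy": -4.8, "spin": -0.19, "grip": 100}, {"dx": 4.2, "dy": -7.1, "spin": -0.285, "grip": 100}, {"dx": 5.6, "dy": -9.5, "spin": -0.38, "grip": 100}, {"dx": 7, "dy": -11.9, "spin": -0.475, "grip": 100}, {"dx": 8.4, "dy": -14.2, "spin": -0.57, "grip": 100}, {"dx": 9.8, "dy": -16.6, "spin": -0.66, "grip": 100}, {"dx": 11.2, "dy": -19, "spin": -0.75, "grip": 100}, {"dx": 12.6, "dy": -21.4, "spin": -0.85, "grip": 100}, {"dx": 14, "dy": -23.7, "spin": -0.943, "grip": 100}])

```text
validation failed for argument at $.ta...
```

>>> servo_tool(targets=[{"dx": 1.4, "dy": -2.4, "spin": -0.095, "grip": 100}, {"dx": 2.8, "dy": -4.8, "spin": -0.19, "grip": 100}, {"dx": 4.2, "dy": -7.1, "spin": -0.285, "grip": 100}, {"dx": 5.6, "dy": -9.5, "spin": -0.38, "grip": 100}, {"dx": 7, "dy": -11.9, "spin": -0.475, "grip": 100}, {"dx": 8.4, "dy": -14.2, "spin": -0.57, "grip": 100}, {"dx": 9.8, "dy": -16.6, "spin": -0.66, "grip": 100}, {"dx": 11.2, "dy": -19, "spin": -0.75, "grip": 100}, {"dx": 12.6, "dy": -21.4, "spin": -0.85, "grip": 100}, {"dx": 14, "dy": -23.7, "spin": -0.943, "grip": 100}])

```text
validation failed for argument at $.ta...
```

>>> servo_tool(targets=[{"dx": 1.4, "dy": -2.4, "spin": -0.095, "grip": 100}, {"dx": 2.8, "dy": -4.8, "spin": -0.19, "grip": 100}, {"dx": 4.2, "dy": -7.1, "spin": -0.285, "grip": 100}, {"dx": 5.6, "dy": -9.5, "spin": -0.38, "grip": 100}, {"dx": 7, "dy": -11.9, "spin": -0.475, "grip": 100}, {"dx": 8.4, "dy": -14.2, "spin": -0.57, "grip": 100}, {"dx": 9.8, "dy": -16.6, "spin": -0.66, "grip": 100}, {"dx": 11.2, "dy": -19, "spin": -0.75, "grip": 100}, {"dx": 12.6, "dy": -21.4, "spin": -0.85, "grip": 100}, {"dx": 14, "dy": -23.8, "spin": -0.943, "grip": 100}])

```text
validation failed for argument at $.ta...
```

Run:
```python
from h import *
out=[]
for n,(x0,y0,w) in {"side":(220,160,120),"top":(236,160,110)}.items():
    im=r.capture(n)[y0:y0+w,x0:x0+w]; out.append(cv2.resize(im,(400,400),interpolation=cv2.INTER_CUBIC))
cv2.imwrite("pics/c3.png",np.hstack(out)); s=r.get_state(); print({k:np.round(v,3).tolist() for k,v in s.items()})
```

```text
{'time_s': 0.7, 'joints': [93.739, 20.543, 0.681, 0.0, -70.137, -16.505], 'qd': [0.009, -0.015, -0.006, 0.027, 0.006, 0.02], 'joint_torque': [0.0, -58.216, 29.326, 7.001, 0.013, -0.0], 'tcp_pos': [0.149, 0.658, 0.245], 'eef_rot': [-179.999, -0.0, -12.766], 'contact_force': [-0.114, -0.589, 0.646], 'moment': [0.014, 0.01, 0.068], 'gripper_width': 0.087}
```

View pics/c3.png

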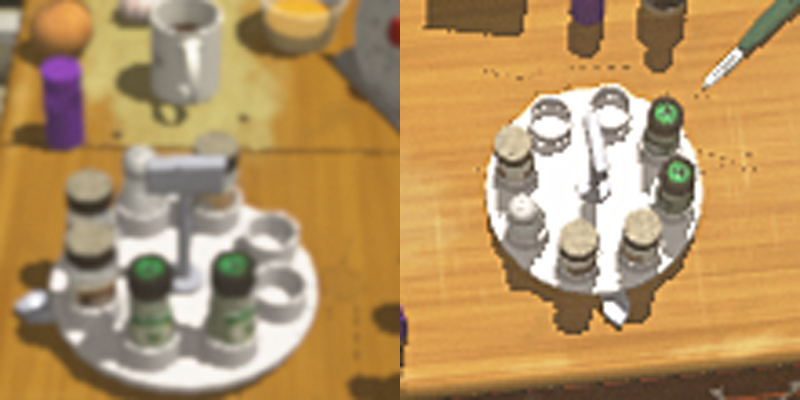

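The calls were refused and the arm hasn't moved. The picture shows the scene unchanged: shaker at side (262,211), no gripper in view. A missing "dz" key is the likely cause, so I'll resend with all keys.

>>> servo_tool(targets=[{"dx": 1.4, "dy": -2.4, "dz": 0, "spin": -0.095, "grip": 100}, {"dx": 2.8, "dy": -4.8, "dz": 0, "spin": -0.19, "grip": 100}, {"dx": 4.2, "dy": -7.1, "dz": 0, "spin": -0.285, "grip": 100}, {"dx": 5.6, "dy": -9.5, "dz": 0, "spin": -0.38, "grip": 100}, {"dx": 7, "dy": -11.9, "dz": 0, "spin": -0.475, "grip": 100}, {"dx": 8.4, "dy": -14.2, "dz": 0, "spin": -0.57, "grip": 100}, {"dx": 9.8, "dy": -16.6, "dz": 0, "spin": -0.66, "grip": 100}, {"dx": 11.2, "dy": -19, "dz": 0, "spin": -0.75, "grip": 100}, {"dx": 12.6, "dy": -21.4, "dz": 0, "spin": -0.85, "grip": 100}, {"dx": 14, "dy": -23.7, "dz": 0, "spin": -0.943, "grip": 100}])

```text
time_s: 1.53
tcp_pos: [0.2896, 0.42, 0.2456]
eef_rot: [-180.0, 0.0, -67.1]
contact_force: [0.6, 0.7, 0.7]
gripper_width: 0.0877
```

>>> servo_tool(targets=[{"dx": 1.4, "dy": -2.4, "dz": 0, "spin": -0.095, "grip": 100}, {"dx": 2.8, "dy": -4.8, "dz": 0, "spin": -0.19, "grip": 100}, {"dx": 4.2, "dy": -7.1, "dz": 0, "spin": -0.285, "grip": 100}, {"dx": 5.6, "dy": -9.5, "dz": 0, "spin": -0.38, "grip": 100}, {"dx": 7, "dy": -11.9, "dz": 0, "spin": -0.475, "grip": 100}, {"dx": 8.4, "dy": -14.2, "dz": 0, "spin": -0.57, "grip": 100}, {"dx": 9.8, "dy": -16.6, "dz": 0, "spin": -0.66, "grip": 100}, {"dx": 11.2, "dy": -19, "dz": 0, "spin": -0.75, "grip": 100}, {"dx": 12.6, "dy": -21.4, "dz": 0, "spin": -0.85, "grip": 100}, {"dx": 14, "dy": -23.7, "dz": 0, "spin": -0.943, "grip": 100}])

```text
time_s: 2.37
tcp_pos: [0.4296, 0.183, 0.2458]
eef_rot: [-180.0, 0.1, -121.1]
contact_force: [1.1, 0.1, 0.2]
gripper_width: 0.0877
```

>>> servo_tool(targets=[{"dx": 1.4, "dy": -2.4, "dz": 0, "spin": -0.095, "grip": 100}, {"dx": 2.8, "dy": -4.8, "dz": 0, "spin": -0.19, "grip": 100}, {"dx": 4.2, "dy": -7.1, "dz": 0, "spin": -0.285, "grip": 100}, {"dx": 5.6, "dy": -9.5, "dz": 0, "spin": -0.38, "grip": 100}, {"dx": 7, "dy": -11.9, "dz": 0, "spin": -0.475, "grip": 100}, {"dx": 8.4, "dy": -14.2, "dz": 0, "spin": -0.57, "grip": 100}, {"dx": 9.8, "dy": -16.6, "dz": 0, "spin": -0.66, "grip": 100}, {"dx": 11.2, "dy": -19, "dz": 0, "spin": -0.75, "grip": 100}, {"dx": 12.6, "dy": -21.4, "dz": 0, "spin": -0.85, "grip": 100}, {"dx": 14, "dy": -23.8, "dz": 0, "spin": -0.943, "grip": 100}])

```text
time_s: 3.2
tcp_pos: [0.5697, -0.0551, 0.2455]
eef_rot: [180.0, 0.0, -175.1]
contact_force: [0.2, -0.1, 0.3]
gripper_width: 0.0876
```

Run:
```python
from h import *
out=[]
for n,(x0,y0,w) in {"side":(220,160,120),"top":(236,160,110)}.items():
    im=r.capture(n)[y0:y0+w,x0:x0+w]; out.append(cv2.resize(im,(400,400),interpolation=cv2.INTER_CUBIC))
cv2.imwrite("pics/c4.png",np.hstack(out)); s=r.get_state(); print({k:np.round(v,3).tolist() for k,v in s.items()})
```

```text
{'time_s': 3.3, 'joints': [13.918, 11.048, -12.504, 0.038, -66.483, -99.163], 'qd': [2.652, -1.728, -2.061, -0.976, 0.054, 2.657], 'joint_torque': [-1.163, -43.541, 29.552, 7.099, -0.084, -0.603], 'tcp_pos': [0.57, -0.056, 0.245], 'eef_rot': [-179.96, -0.03, -175.23], 'contact_force': [0.226, 1.112, -0.803], 'moment': [0.076, -0.11, 0.061], 'gripper_width': 0.088}
```

View pics/c4.png

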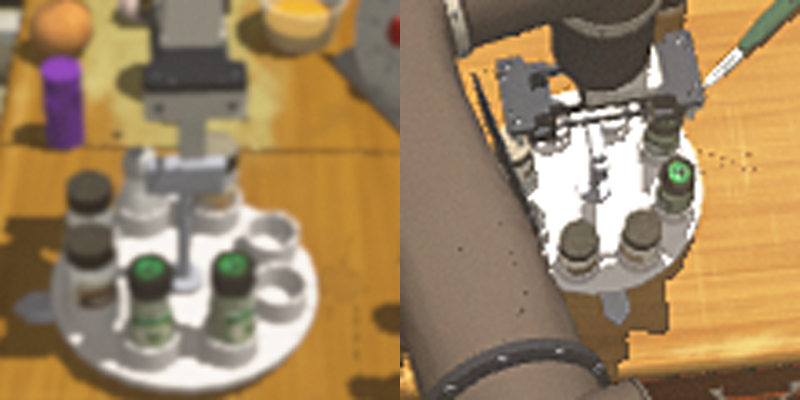

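The gripper stands centred over the bar at side crop (190,170), with the fingers straddling it. Now I descend to z≈0.172 and close.

>>> servo_tool(targets=[{"dx": 0, "dy": 0.2, "dz": -1, "spin": 0, "grip": 100}, {"dx": 0, "dy": 0.2, "dz": -2, "spin": 0, "grip": 100}, {"dx": 0, "dy": 0.2, "dz": -3, "spin": 0, "grip": 100}, {"dx": 0, "dy": 0.2, "dz": -4, "spin": 0, "grip": 100}, {"dx": 0, "dy": 0.2, "dz": -5, "spin": 0, "grip": 100}, {"dx": 0, "dy": 0.2, "dz": -6, "spin": 0, "grip": 100}, {"dx": 0, "dy": 0.2, "dz": -6.7, "spin": 0, "grip": 100}, {"dx": 0, "dy": 0.2, "dz": -7.3, "spin": 0, "grip": 100}, {"dx": 0, "dy": 0.2, "dz": -7.3, "spin": 0, "grip": 100}, {"dx": 0, "dy": 0.2, "dz": -7.3, "spin": 0, "grip": 100}])

```text
time_s: 4.13
tcp_pos: [0.5692, -0.0517, 0.1722]
eef_rot: [-180.0, -0.0, -174.8]
contact_force: [0.1, -0.2, -0.4]
gripper_width: 0.0879
```

>>> servo_tool(targets=[{"dx": 0, "dy": 0, "dz": 0, "spin": 0, "grip": 60}, {"dx": 0, "dy": 0, "dz": 0, "spin": 0, "grip": 45}, {"dx": 0, "dy": 0, "dz": 0, "spin": 0, "grip": 35}, {"dx": 0, "dy": 0, "dz": 0, "spin": 0, "grip": 28}, {"dx": 0, "dy": 0, "dz": 0, "spin": 0, "grip": 22}, {"dx": 0, "dy": 0, "dz": 0, "spin": 0, "grip": 10}, {"dx": 0, "dy": 0, "dz": 0, "spin": 0, "grip": 0}, {"dx": 0, "dy": 0, "dz": 0, "spin": 0, "grip": 0}, {"dx": 0, "dy": 0, "dz": 0, "spin": 0, "grip": 0}, {"dx": 0, "dy": 0, "dz": 0, "spin": 0, "grip": 0}], squeeze=25)

```text
time_s: 4.97
tcp_pos: [0.5691, -0.0519, 0.1724]
eef_rot: [-180.0, -0.0, -174.9]
contact_force: [4.3, -17.8, -4.4]
gripper_width: 0.0269
```

The opening is 27 mm, not 16 mm, with a 18 N side force, so one pad may be touching first while the fingers are still closing. I'll hold and see.

>>> servo_tool(targets=[{"dx": 0, "dy": 0, "dz": 0, "spin": 0, "grip": 0}, {"dx": 0, "dy": 0, "dz": 0, "spin": 0, "grip": 0}, {"dx": 0, "dy": 0, "dz": 0, "spin": 0, "grip": 0}, {"dx": 0, "dy": 0, "dz": 0, "spin": 0, "grip": 0}, {"dx": 0, "dy": 0, "dz": 0, "spin": 0, "grip": 0}, {"dx": 0, "dy": 0, "dz": 0, "spin": 0, "grip": 0}, {"dx": 0, "dy": 0, "dz": 0, "spin": 0, "grip": 0}, {"dx": 0, "dy": 0, "dz": 0, "spin": 0, "grip": 0}, {"dx": 0, "dy": 0, "dz": 0, "spin": 0, "grip": 0}, {"dx": 0, "dy": 0, "dz": 0, "spin": 0, "grip": 0}])

```text
time_s: 5.8
tcp_pos: [0.5696, -0.057, 0.1723]
eef_rot: [-179.6, -0.1, -174.9]
contact_force: [8.5, -29.5, -7.2]
gripper_width: 0.0156
```

Run:
```python
from h import *
out=[]
for n,(x0,y0,w) in {"side":(220,160,120),"top":(236,160,110)}.items():
    im=r.capture(n)[y0:y0+w,x0:x0+w]; out.append(cv2.resize(im,(400,400),interpolation=cv2.INTER_CUBIC))
cv2.imwrite("pics/c5.png",np.hstack(out)); s=r.get_state(); print({k:np.round(v,3).tolist() for k,v in s.items()})
```

```text
{'time_s': 5.9, 'joints': [14.117, 14.335, -18.506, 0.456, -57.292, -99.27], 'qd': [-0.087, 0.003, -0.042, -0.002, 0.071, -0.077], 'joint_torque': [16.057, -50.7, 28.421, -1.5, -0.554, -0.033], 'tcp_pos': [0.57, -0.057, 0.172], 'eef_rot': [-179.6, -0.071, -174.906], 'contact_force': [8.567, -29.133, -7.524], 'moment': [-10.124, -3.241, 0.06], 'gripper_width': 0.016}
```

View pics/c5.png

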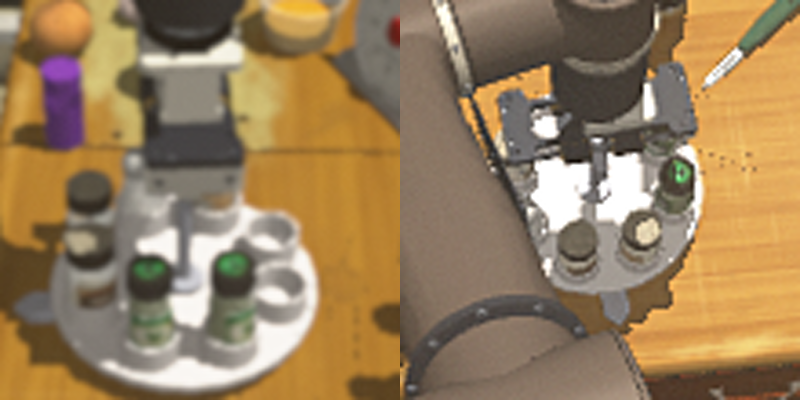

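The bar is gripped: the opening is 15.6 mm and the jaws are centred at y=-0.057. The load comes from the commanded y being 5 mm off. I'll relieve it by about -0.5 cm in y and start the turn, 1.18 rad in total.

>>> servo_tool(targets=[{"dx": 0, "dy": -0.1, "dz": 0, "spin": 0, "grip": 0}, {"dx": 0, "dy": -0.3, "dz": 0, "spin": 0, "grip": 0}, {"dx": 0, "dy": -0.5, "dz": 0, "spin": 0, "grip": 0}, {"dx": 0, "dy": -0.5, "dz": 0, "spin": 0.02, "grip": 0}, {"dx": 0, "dy": -0.5, "dz": 0, "spin": 0.06, "grip": 0}, {"dx": 0, "dy": -0.5, "dz": 0, "spin": 0.11, "grip": 0}, {"dx": 0, "dy": -0.5, "dz": 0, "spin": 0.16, "grip": 0}, {"dx": 0, "dy": -0.5, "dz": 0, "spin": 0.21, "grip": 0}, {"dx": 0, "dy": -0.5, "dz": 0, "spin": 0.25, "grip": 0}, {"dx": 0, "dy": -0.5, "dz": 0, "spin": 0.28, "grip": 0}])

```text
time_s: 6.73
tcp_pos: [0.5696, -0.0571, 0.1723]
eef_rot: [-179.9, 0.0, -158.6]
contact_force: [3.8, -4.8, -3.0]
gripper_width: 0.0156
```

>>> servo_tool(targets=[{"dx": 0, "dy": 0, "dz": 0, "spin": 0.03, "grip": 0}, {"dx": 0, "dy": 0, "dz": 0, "spin": 0.07, "grip": 0}, {"dx": 0, "dy": 0, "dz": 0, "spin": 0.12, "grip": 0}, {"dx": 0, "dy": 0, "dz": 0, "spin": 0.17, "grip": 0}, {"dx": 0, "dy": 0, "dz": 0, "spin": 0.23, "grip": 0}, {"dx": 0, "dy": 0, "dz": 0, "spin": 0.29, "grip": 0}, {"dx": 0, "dy": 0, "dz": 0, "spin": 0.34, "grip": 0}, {"dx": 0, "dy": 0, "dz": 0, "spin": 0.39, "grip": 0}, {"dx": 0, "dy": 0, "dz": 0, "spin": 0.43, "grip": 0}, {"dx": 0, "dy": 0, "dz": 0, "spin": 0.45, "grip": 0}])

```text
time_s: 7.57
tcp_pos: [0.5694, -0.0568, 0.1723]
eef_rot: [-180.0, -0.0, -132.8]
contact_force: [3.0, -3.6, -3.5]
gripper_width: 0.0155
```

>>> servo_tool(targets=[{"dx": 0, "dy": 0, "dz": 0, "spin": 0.03, "grip": 0}, {"dx": 0, "dy": 0, "dz": 0, "spin": 0.07, "grip": 0}, {"dx": 0, "dy": 0, "dz": 0, "spin": 0.12, "grip": 0}, {"dx": 0, "dy": 0, "dz": 0, "spin": 0.17, "grip": 0}, {"dx": 0, "dy": 0, "dz": 0, "spin": 0.23, "grip": 0}, {"dx": 0, "dy": 0, "dz": 0, "spin": 0.29, "grip": 0}, {"dx": 0, "dy": 0, "dz": 0, "spin": 0.34, "grip": 0}, {"dx": 0, "dy": 0, "dz": 0, "spin": 0.39, "grip": 0}, {"dx": 0, "dy": 0, "dz": 0, "spin": 0.43, "grip": 0}, {"dx": 0, "dy": 0, "dz": 0, "spin": 0.45, "grip": 0}])

```text
time_s: 8.4
tcp_pos: [0.5691, -0.0566, 0.1723]
eef_rot: [180.0, -0.0, -107.1]
contact_force: [0.6, -2.7, -1.5]
gripper_width: 0.0157
```

Run:
```python
from h import *
out=[]
for n,(x0,y0,w) in {"side":(220,160,120),"top":(236,160,110)}.items():
    im=r.capture(n)[y0:y0+w,x0:x0+w]; im=cv2.resize(im,(400,400),interpolation=cv2.INTER_CUBIC); out.append(im)
    for d in r.cut_out("salt_shaker",n)[:3]: print(n,d["p"],np.round(d["extent"]))
    for z in(.032,.122): print(z,np.round(proj(n,(.5695-.092*np.cos(.091),-.0555-.092*np.sin(.091),z)),1))
cv2.imwrite("pics/c6.png",np.hstack(out)); s=r.get_state(); print({k:np.round(v,3).tolist() for k,v in s.items()})
```

```text
side 0.68 [239. 223. 249. 245.]
0.032 [245.4 245.2]
0.122 [244.2 223.9]
top 0.52 [289. 227. 298. 236.]
0.032 [293.9 231.7]
0.122 [294.5 225.1]
{'time_s': 8.6, 'joints': [13.91, 14.294, -18.371, 0.001, -57.349, -31.213], 'qd': [-0.014, -0.015, 0.044, -0.015, -0.089, -0.02], 'joint_torque': [1.33, -47.209, 26.475, 5.68, -0.252, 0.154], 'tcp_pos': [0.569, -0.057, 0.172], 'eef_rot': [179.989, -0.007, -107.302], 'contact_force': [1.321, -2.137, -1.427], 'moment': [-0.786, -0.523, -0.058], 'gripper_width': 0.016}
```

View pics/c6.png

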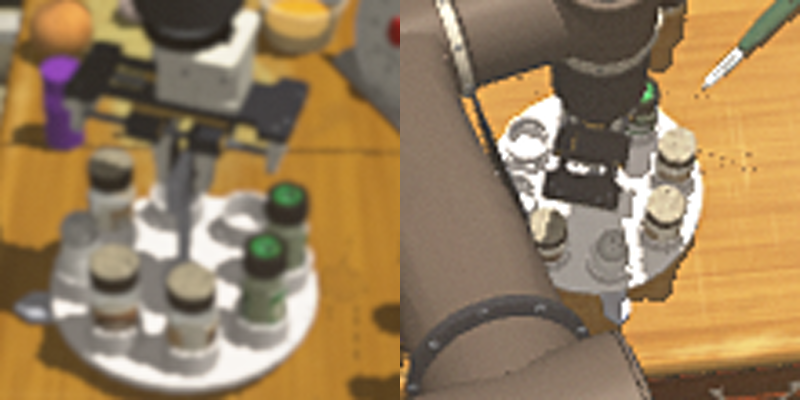

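The shaker is now in front at top crop (610,250), behind the pointer at (616,310), and at side crop (78,245). Both networks put it within about 1.5 px (roughly 5 mm) of the predicted aligned spot. All jars are upright and the bar is still gripped. I'll hold briefly, then hand in.

>>> servo_tool(targets=[{"dx": 0, "dy": 0, "dz": 0, "spin": 0, "grip": 0}, {"dx": 0, "dy": 0, "dz": 0, "spin": 0, "grip": 0}, {"dx": 0, "dy": 0, "dz": 0, "spin": 0, "grip": 0}, {"dx": 0, "dy": 0, "dz": 0, "spin": 0, "grip": 0}, {"dx": 0, "dy": 0, "dz": 0, "spin": 0, "grip": 0}, {"dx": 0, "dy": 0, "dz": 0, "spin": 0, "grip": 0}, {"dx": 0, "dy": 0, "dz": 0, "spin": 0, "grip": 0}, {"dx": 0, "dy": 0, "dz": 0, "spin": 0, "grip": 0}, {"dx": 0, "dy": 0, "dz": 0, "spin": 0, "grip": 0}, {"dx": 0, "dy": 0, "dz": 0, "spin": 0, "grip": 0}])

```text
time_s: 9.43
tcp_pos: [0.5691, -0.0567, 0.1723]
eef_rot: [180.0, -0.0, -107.2]
contact_force: [-0.0, -0.3, -2.0]
gripper_width: 0.0157
```

```bash
python3 -c "
from plant import r
print(r.get_state()['eef_rot'],r.close_job())"
```

```text
the job is handed in; nothing more can be done
[ 1.79989032e+02 -4.70248643e-04 -1.07247350e+02] None
```

I gripped the carousel's handle bar and turned it 1.18 rad counter-clockwise. The salt shaker started 67.5° to the left of the pointer and now stands at the front. I handed the job in at about 9.4 s, still gripping the bar at 25 N; no verdict was reported.

**Last checks:**
- **Hold:** the tool was still, with the opening at 15.7 mm on the 16 mm bar and wrist force around 2 N. The tool yaw was -107.2°, against a target of -107.3°.
- **Shaker position:** both cameras put the shaker within about 1.5 px (roughly 5 mm) of the predicted aligned spot; the limit is 10 mm.
- **Jars:** all looked upright in their seats, though the arm hid part of the top view.

**What failed or disagreed:**
- **Refused moves:** the first three move calls were refused because the rows lacked "dz". Nothing moved.
- **Axis position:** the camera fit was about 3 mm off in y from where the grasp settled, and my own 2 mm correction added to it. Closing the jaws caused a side load of about 30 N, which I relieved before turning.
- **Bar height:** the bar top measured 174 mm, against 182 mm in the text.
- **Pointer direction:** it is uncertain by about 0.03 rad, or 3 mm at the shaker.

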